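# Empty the mould and catch tray into the carton

### The arm

A 6-joint arm with a two-finger parallel gripper is mounted at the origin on the work surface. World frame = base frame: x ahead of the robot, y to its left, z up, the work surface at z = 0. Lengths are in m, angles in rad, forces in N, time in s.
With the tool pointing down it reaches from about 0.3 to 1 m from the base axis. Payload 5.1 kg.
Tool frame: the origin (TCP) lies midway between the tips of the shut fingers; the grasp point (between the pads) lies 19 mm behind it; z points along the fingers, y is the line along which they close (so a half turn about z gives the same grasp; the last joint's range is limited). The gripper opens to 95 mm and grips with 3 to 60 N. Pads are 20 mm wide; open, the fingers measure 119 mm over their backs; the gripper's body (75 mm by 180 mm) begins 59 mm behind the grasp point.
Start: joints at [1.083, 0.124, 1.65, -0, 1.367, -0.083], TCP at [0.256, 0.597, 0.215] pointing down, gripper open.
Joint ranges: [-2.61, 2.61], [-1.02, 2.33], [0.03, 2.71], [-1.35, 4.49], [0.32, 2.68], [-2.91, 2.91]. Speed limits (rad/s): [2.57, 2.57, 3.14, 3.14, 3.14, 3.14].

### API

Orientations are given as [roll, pitch, yaw] about the fixed x, y, z axes, in that order (R = Rz(yaw) Ry(pitch) Rx(roll)).
In Python, from bench import arm gives the robot as it stands.
- The arm moves only by the shell command python3 -m handwheel 'ROWS' [OPENING] [FORCE]. ROWS is JSON, a list of rows, each a list of 2 entries, a list of its own where there are three numbers: the shift along the tool's x, y, z in m, then the turn, a rotation vector about the tool's x, y, z in degrees. In form: [[[dx, dy, dz], [ax, ay, az]], ...]. A call has exactly 10 rows; each row is the pose to reach, as a shift and turn from the pose commanded when the call began, along the tool's axes at that moment; what a row does not reach only later rows make up. A row lasts 1/8 s, in which the tool goes at most 62.5 mm and 10.7 degrees, less where a joint would pass 70% of its speed; a pose out of reach is approached as far as the arm can. A call with a gripper value outside its range is refused whole. OPENING is the finger opening in m, from 0 to 0.0951, set as the call begins (- or left out, the last holds). The fingers move at their own pace and stop on an object; FORCE is the grip in N (left out, the last holds). Time passes only in rows, so rows that repeat a pose let the fingers close, or fill a call up. It gives the time, the measured TCP pose, the force, the opening and the grip force at its end, in the units of the state.
- arm.sense(): the state, without advancing time (a new reading comes with each control period).
- arm.read_camera(name): name is "scene" or "top" or "wrist"; returns a dict with "pixels" (420x560x3 uint8, red, green, blue), "fovy" (degrees; the focal length in pixels is half the picture's height over the tangent of half this angle, whatever the lens; pixels are square), "cx", "cy" (the principal point, pixels), "k1" (the pictures are not rectified: a ray, as slopes to the right and down, at radius r is drawn at 1 + k1 r^2 times it, then the intrinsics apply), "R" (3x3) and "t" (3): a world point X has camera coordinates R X + t; the wrist camera has in their place "T_tool_cam" (4x4, takes a point from camera to tool coordinates, whose origin is the TCP and whose axes are the flange's). Camera axes: x right, y down, z forward; pixel columns grow to the right and rows downward; lengths in m; the calibration is good to about 2 mm. A picture is of the moment at which its call begins: read the wrist's pose just before it. There is no depth.
- arm.close_job(): hands the job in; it is judged then, once.
The state is a dict: "time": time; "joint_pos": joint angles; "dq": joint speeds; "effort": joint torques, N m; "position": TCP position; "tcp_rot": TCP orientation; "contact_force": force on the tool from outside, world axes, zero at the start; "torque": the same for the moment, N m; "grip_width": finger opening in m; "grasp_force": force on a finger pad.
Only numpy, scipy, OpenCV 4.12 (cv2) and the standard library are available. Lean on these libraries where they do the work, as an engineer would, in place of code of your own. Each camera call takes 0.05 s, during which the arm holds its last target. There are 200 camera calls.

### The job

Lift the freshly moulded black carrier out of the open mould and collect the finished one from the steel catch tray. Set both down, without dropping them, in the open cardboard carton so that each stands upright and flat on the carton's floor, beside the other and not on top of it, and leave the other things on the bench alone.

Things in the scene. Friction and masses are not known exactly. Their poses are not given: they have to be found in the camera images.
- carrier_1: dark, nearly black plastic carrier, 100 to 210 g: slotted tray 120 (x) x 64 mm (y), rim 20 mm high; a grip bar stands along its long middle line, 70 mm long (x), 12 mm thick (y), from 40 to 70 mm above the underside, on a 6 mm web. Origin: centre of the underside, z up. Sits loose in the mould cavity, rim level with the mould top, grip bar standing out above.
- carrier_2: dark, nearly black plastic carrier, 100 to 210 g: slotted tray 120 (x) x 64 mm (y), rim 20 mm high; a grip bar stands along its long middle line, 70 mm long (x), 12 mm thick (y), from 40 to 70 mm above the underside, on a 6 mm web. Origin: centre of the underside, z up. Stands loose and upright in the catch tray, turned at some angle.
- mould: open lower mould half, fixed: steel plate 200 (x) x 116 (y) x 15 mm under an aluminium block 170 x 104 mm, its top 45 mm above the bench, with a cavity 124 x 68 mm, 20 mm deep (2 mm play round the carrier) and four 20 mm high guide pins at the corners. Origin: centre of the underside.
- catch_tray: open steel tray fixed to the bench, 175 (x) x 116 (y) x 32 mm high outside, walls and floor 4 mm thick. Origin: centre of the underside.
- tote: open low cardboard carton, fixed, empty, 200 (x) x 250 (y) x 70 mm high outside, walls and floor 5 mm thick; holds both carriers side by side along its y. Origin: centre of the underside. Mould, catch tray and carton stand in a row across the bench in any order, each turned a little.
- tote_in (a point): centre of the carton's inner floor, 5 mm above the bench; axes as the carton's: x along its 200 mm side, y along its 250 mm side.
- spray_can: bystander: upright aluminium can, 54 mm across, 130 mm high, loose, beyond the work; origin at the centre of its underside
- brush: bystander: flat hand brush about 200 mm long lying on the bench beyond the work, loose; origin on its underside
- grease_jar: bystander: jar, 70 mm across, 70 mm high, loose, to the right of the work; origin at the centre of its underside
There are look-alikes about, which are no part of the job. What is shaped like the carrier_1 but turquoise is not meant. Leave any orange look-alike of the carrier_2 alone.

How it is judged:
By the outcome, as a careful person would: the job done as asked, in the order asked, and still so for the second after the job is handed in, with the robot touching nothing.
It also fails if it takes over 72 s, if anything falls off the work surface, if the arm or the gripper's body presses on something with over 40 N, if the wrist force passes 120 N, or if a joint passes its speed limit or range.

## Working session

There is one attempt and no reset: what is moved stays moved. The work goes in short steps, Python scripts to look and compute and a shell command to move; the robot and the scene stay as the last step left them, time stands still between calls to the robot, and variables do not carry over. Pictures are saved under pics/ and viewed, at most 10 in all, crops included, and the job is handed in when it is done.

```bash
ls; mkdir -p pics; cat > h.py <<'E'
import numpy as np,cv2
from bench import arm
def grab(n):
    s=arm.sense(); c=arm.read_camera(n); c['s']=s; return c
def save(c,f): cv2.imwrite('pics/'+f,c['pixels'][:,:,::-1])
E
python3 - <<'E'
from h import *
for n in('scene','top'):
    c=grab(n); save(c,n+'0.png'); print(n,{k:v for k,v in c.items() if k not in('pixels','s')})
print(arm.sense())
E
```

```text
pics
scene {'fovy': 55.94746329536536, 'cx': 280.2940710411281, 'cy': 212.77284378259668, 'k1': -0.013339939882194405, 'R': array([[ 0.4645186 ,  0.88529021, -0.02199346],
       [ 0.55388478, -0.30982644, -0.77279961],
       [-0.69096608,  0.34679795, -0.63426892]]), 't': array([-0.24976509, -0.2724132 ,  1.5891813 ])}
top {'fovy': 55.76553555739359, 'cx': 279.23344365170595, 'cy': 213.47437331082776, 'k1': -0.018654518652078005, 'R': array([[ 0.01431102, -0.99988969, -0.00397495],
       [-0.99381125, -0.01378584, -0.1102232 ],
       [ 0.11015624,  0.00552775, -0.99389891]]), 't': array([-0.0095177 ,  0.55137377,  1.18910805])}
{'time': 0.1, 'joint_pos': array([ 1.08338197e+00,  1.24439949e-01,  1.65153941e+00, -1.99961470e-05,
        1.36749694e+00, -8.26041981e-02]), 'dq': array([-0.00054104, -0.00179636, -0.00384553,  0.00111921, -0.00017982,
       -0.00114008]), 'effort': array([ 4.96130087e-04, -4.18883121e+01, -3.61095572e+01,  7.77282729e-02,
        4.61774517e-02, -5.40083408e-05]), 'position': array([0.25575929, 0.59693348, 0.21350877]), 'tcp_rot': array([-3.13971382e+00, -1.35909438e-04,  2.73678642e+00]), 'contact_force': array([ 0.27295869,  0.55111225, -0.00968668]), 'torque': array([ 0.00562677, -0.01779404, -0.01980411]), 'grasp_force': 0.0, 'grip_width': 0.09484311473730839}
```

View pics/top0.png

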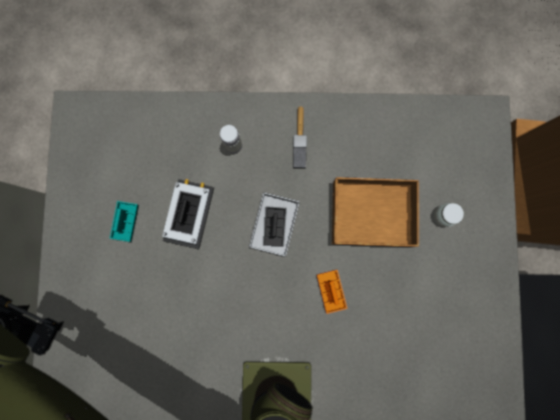

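View pics/scene0.png

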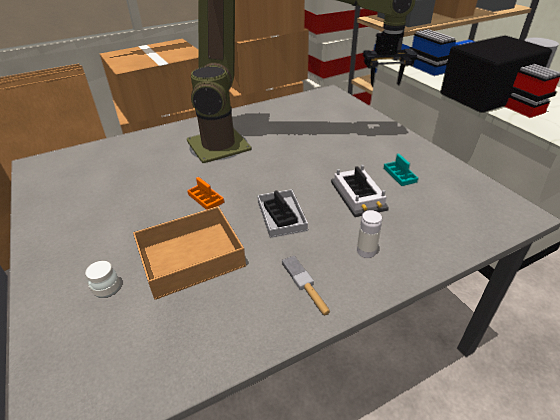

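Top view: mould with a near-black carrier at (187,212), steel tray with another at (275,225), and carton at (376,212). The look-alikes are turquoise at (124,222), standing on the bare bench, and orange at (332,291). Both are excluded by colour and location. I'll confirm this with one crop and measure.

```bash
cat >> h.py <<'E'
def rays(c,uv):
    uv=np.atleast_2d(np.float64(uv)); f=210/np.tan(np.radians(c['fovy'])/2)
    K=np.array([[f,0,c['cx']],[0,f,c['cy']],[0,0,1]])
    n=cv2.undistortPoints(uv[:,None],K,np.array([c['k1'],0,0,0,0.]))[:,0]
    d=np.c_[n,np.ones(len(n))]
    if 'R' in c: R,t=c['R'],c['t']; return -R.T@t, d@R
    from scipy.spatial.transform import Rotation as Ro
    W=Ro.from_euler('xyz',c['s']['tcp_rot']).as_matrix(); T=c['T_tool_cam']
    return c['s']['position']+W@T[:3,3], d@(W@T[:3,:3]).T
def onz(c,uv,z):
    o,d=rays(c,uv); return o+d*((z-o[2])/d[:,2])[:,None]
def rect(c,mask,z,box=None):
    m=np.zeros(mask.shape,np.uint8)
    if box: a,b,e,g=box; m[b:g,a:e]=mask[b:g,a:e]
    else: m[:]=mask
    cs=max(cv2.findContours(m,cv2.RETR_EXTERNAL,cv2.CHAIN_APPROX_NONE)[0],key=cv2.contourArea)[:,0]
    P=onz(c,cs,z)[:,:2]
    (x,y),(w,h),a=cv2.minAreaRect(np.float32(P*1000))
    if w<h: w,h,a=h,w,a+90
    return (round(x),round(y)),(round(w),round(h)),round((a+90)%180-90,1)  # angle of long side
E
python3 - <<'E'
from h import *
c=grab('top'); p=c['pixels']; hsv=cv2.cvtColor(p,cv2.COLOR_RGB2HSV); H,S,V=cv2.split(hsv)
br=(S<60)&(V>140)
print('mould',rect(c,(br)*1,.045,(155,175,222,255)))
k=(V<60)
print('c1 dark',rect(c,k*1,.045,(172,188,202,238)))
print('tray',rect(c,br*1,.032,(240,185,310,265)))
print('c2 dark',rect(c,(V<75)*1,.024,(258,200,292,250)))
wood=(S>90)&(H>5)&(H<25)
print('carton',rect(c,wood*1,.07,(325,170,425,255)))
cv2.imwrite('pics/crop.png',cv2.resize(p[165:260,100:300,::-1],None,fx=4,fy=4,interpolation=cv2.INTER_CUBIC))
w=grab('wrist'); print(w['T_tool_cam'],w['fovy'])
E
```

```text
mould ((551, 284), (172, 107), -11.6)
c1 dark ((550, 283), (114, 59), -11.6)
tray ((516, 16), (164, 106), -13.2)
c2 dark ((513, 14), (114, 58), -3.0)
carton ((557, -287), (256, 202), 88.7)
[[-9.45337098e-04 -9.55510092e-01 -2.94956895e-01  8.36025575e-02]
 [ 9.99999480e-01 -1.01594661e-03  8.61503208e-05  7.89305911e-04]
 [-3.81977958e-04 -2.94956660e-01  9.55510556e-01 -1.71931331e-01]
 [ 0.00000000e+00  0.00000000e+00  0.00000000e+00  1.00000000e+00]] 61.13781104478019
```

View pics/crop.png

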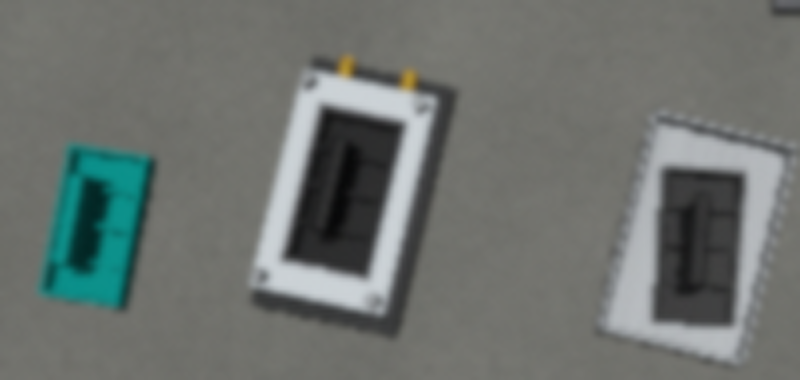

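The crop confirms it. The near-black carrier in the white aluminium mould is carrier_1 and the near-black one in the steel tray is carrier_2. The turquoise one stays where it is. Sizes agree with those given. Next I'll move above the mould for a wrist look.

```bash
cat >> h.py <<'E'
from scipy.spatial.transform import Rotation as Ro
def go(p,yaw,s=None):
    s=s or arm.sense(); W=Ro.from_euler('xyz',s['tcp_rot']); G=Ro.from_euler('xyz',[180,0,yaw],degrees=True)
    print('shift mm',np.round(W.inv().apply(np.array(p)-s['position'])*1000,1),'turn',np.round((W.inv()*G).as_rotvec(degrees=True),1))
E
python3 - <<'E'
from h import *
go([.551,.284,.22],168.4)
E
```

```text
shift mm [-394.6 -171.6   -6. ] turn [ -0.1  -0.  -11.6]
```

```bash
python3 -m handwheel '[[[-0.045,-0.02,-0.001],[0,0,-2]],[[-0.095,-0.041,-0.002],[0,0,-3.5]],[[-0.145,-0.063,-0.003],[0,0,-5]],[[-0.195,-0.085,-0.004],[0,0,-6.5]],[[-0.245,-0.107,-0.005],[0,0,-8]],[[-0.295,-0.128,-0.006],[0,0,-9]],[[-0.345,-0.15,-0.006],[0,0,-10.5]],[[-0.395,-0.172,-0.006],[0,0,-11.6]],[[-0.395,-0.172,-0.006],[0,0,-11.6]],[[-0.395,-0.172,-0.006],[0,0,-11.6]]]' 0.06 30
cat > look.py <<'E'
import sys
from h import *
c=grab('wrist'); save(c,sys.argv[1]); print(c['s']['position'],np.degrees(c['s']['tcp_rot']))
V=c['pixels'].max(2); z=float(sys.argv[2]); th=int(sys.argv[3])
m=cv2.morphologyEx((V<th).astype(np.uint8),cv2.MORPH_CLOSE,np.ones((5,5)))
n,l,st,ce=cv2.connectedComponentsWithStats(m)
for i in range(1,n):
    if st[i,4]>1500: print(st[i],rect(c,(l==i)*1,z))
E
python3 look.py w1.png .045 70
```

```text
time: 1.45
position: [0.551, 0.2839, 0.2203]
tcp_rot: [3.142, -0.001, 2.939]
contact_force: [-0.4, 0.6, 0.4]
grip_width: 0.0599
grasp_force: 0.0
[0.55098705 0.28392697 0.22031686] [ 1.79999362e+02 -5.41100534e-02  1.68378241e+02]
[ 248  127   65  115 5563] ((547, 284), (117, 62), -11.7)
[   0  143   85  110 6871] ((509, 25), (111, 92), -3.8)
[    0   250   560   170 53360] ((742, 242), (784, 262), 78.4)
```

View pics/w1.png

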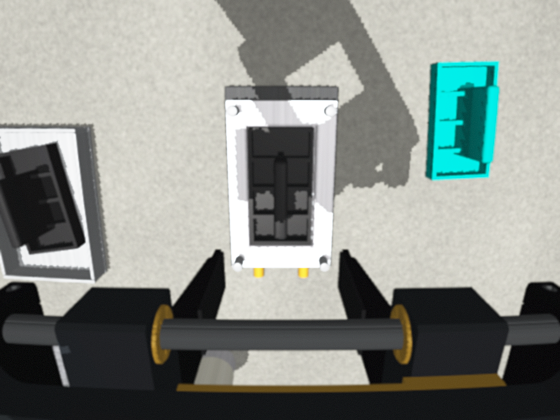

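Wrist view: carrier_1 spans (248–313, 127–242) in the mould, with its bar at column ≈281. Measured at 117×62 mm, centre (547,284), angle -11.7°, which agrees with the top view. The turquoise look-alike is at right (465,120). Descending.

```bash
python3 -m handwheel '[[[0.001,0,0.03],[0,0,0]],[[0.002,0,0.06],[0,0,0]],[[0.002,0,0.09],[0,0,0]],[[0.002,0,0.115],[0,0,0]],[[0.002,0,0.135],[0,0,0]],[[0.002,0,0.147],[0,0,0]],[[0.002,0,0.154],[0,0,0]],[[0.002,0,0.157],[0,0,0]],[[0.002,0,0.157],[0,0,0]],[[0.002,0,0.157],[0,0,0]]]' 0.06 30
python3 -m handwheel '[[[0,0,0],[0,0,0]],[[0,0,0],[0,0,0]],[[0,0,0],[0,0,0]],[[0,0,0],[0,0,0]],[[0,0,0],[0,0,0]],[[0,0,0],[0,0,0]],[[0,0,0],[0,0,0]],[[0,0,0],[0,0,0]],[[0,0,0],[0,0,0]],[[0,0,0],[0,0,0]]]' 0.0 30
```

```text
time: 2.75
position: [0.5499, 0.2843, 0.0645]
tcp_rot: [3.141, 0.001, 2.939]
contact_force: [-0.0, 0.5, 0.2]
grip_width: 0.0602
grasp_force: 0.0
time: 4.0
position: [0.5494, 0.2841, 0.0636]
tcp_rot: [-3.141, -0.0, 2.939]
contact_force: [-0.4, -0.8, -0.2]
grip_width: 0.0116
grasp_force: 30.0
```

```bash
python3 -m handwheel '[[[0,0,-0.004],[0,0,0]],[[0,0,-0.01],[0,0,0]],[[0,0,-0.02],[0,0,0]],[[0,0,-0.032],[0,0,0]],[[0,0,-0.048],[0,0,0]],[[0,0,-0.068],[0,0,0]],[[0,0,-0.088],[0,0,0]],[[0,0,-0.108],[0,0,0]],[[0,0,-0.122],[0,0,0]],[[0,0,-0.13],[0,0,0]]]' 0.0 30
python3 - <<'E'
from h import *
a=np.radians(-1.3);ux=np.array([np.cos(a),np.sin(a)]);uy=np.array([-ux[1],ux[0]]);C=np.array([.557,-.287])
for s in(-.06,.06): print(C+s*uy)
go([*(C-.06*uy),.195],178.7)
E
```

```text
time: 5.25
position: [0.5497, 0.2843, 0.195]
tcp_rot: [3.141, 0.001, 2.939]
contact_force: [-0.0, 0.2, -1.5]
grip_width: 0.0119
grasp_force: 30.0
[ 0.55563876 -0.34698456]
[ 0.55836124 -0.22701544]
shift mm [-1.327e+02 -6.172e+02 -3.000e-01] turn [  0.    0.1 -10.3]
```

Carried mass reads about right at 1.5 N. Moving across to the carton, half the way first.

```bash
python3 -m handwheel '[[[-0.003,-0.012,0],[0,0,0]],[[-0.009,-0.042,0],[0,0,-1]],[[-0.017,-0.08,0],[0,0,-1]],[[-0.025,-0.118,0],[0,0,-2]],[[-0.033,-0.156,0],[0,0,-3]],[[-0.041,-0.194,0],[0,0,-3]],[[-0.05,-0.232,0],[0,0,-4]],[[-0.058,-0.266,0],[0,0,-4]],[[-0.063,-0.294,0],[0,0,-5]],[[-0.066,-0.309,0],[0,0,-5]]]' 0.0 30
python3 - <<'E'
from h import *
go([.5556,-.347,.195],178.7)
E
```

```text
time: 6.5
position: [0.551, -0.0335, 0.1925]
tcp_rot: [-3.142, -0.002, 3.024]
contact_force: [0.5, 0.5, -0.3]
grip_width: 0.0121
grasp_force: 30.0
shift mm [ -41.2 -310.9   -2.5] turn [ 0.  -0.1 -5.4]
```

```bash
python3 -m handwheel '[[[-0.002,-0.012,0],[0,0,0]],[[-0.006,-0.042,0],[0,0,-1]],[[-0.011,-0.08,0],[0,0,-1]],[[-0.016,-0.118,0],[0,0,-2]],[[-0.021,-0.16,0],[0,0,-3]],[[-0.027,-0.2,0],[0,0,-3]],[[-0.032,-0.24,0],[0,0,-4]],[[-0.037,-0.275,0],[0,0,-5]],[[-0.04,-0.3,0],[0,0,-5]],[[-0.041,-0.311,0],[0,0,-5.3]]]' 0.0 30
python3 - <<'E'
from h import *
c=grab('wrist');save(c,'w2.png')
go([.5556,-.347,.045],178.7)
hsv=cv2.cvtColor(c['pixels'],cv2.COLOR_RGB2HSV);H,S,V=cv2.split(hsv)
t=grab('top');save(t,'t2.png')
E
```

```text
time: 7.75
position: [0.5569, -0.3462, 0.1933]
tcp_rot: [3.141, -0.0, 3.118]
contact_force: [-0.4, 0.1, -1.1]
grip_width: 0.0118
grasp_force: 30.0
shift mm [ 1.200e+00 -1.000e-01  1.483e+02] turn [-0. -0. -0.]
```

View pics/w2.png

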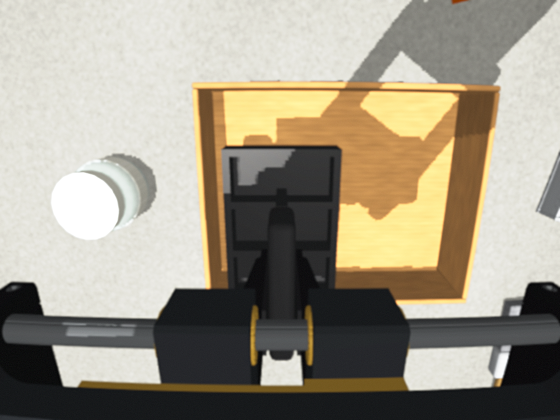

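Carrier_1 hangs level at (225–340,147+) over the carton's left half (-y side). The carton rim corners are at about (193,86), (498,89), (466,301) and (208,300). I'll check these against the planned spot.

```bash
python3 - <<'E'
from h import *
c=grab('wrist')
P=onz(c,[(193,86),(498,89),(466,301)],.07);print(P.round(3),((P[0]+P[2])/2).round(3))
E
```

```text
[[ 0.458 -0.413  0.07 ]
 [ 0.463 -0.165  0.07 ]
 [ 0.659 -0.168  0.07 ]] [ 0.558 -0.29   0.07 ]
```

The centre (558,-290) agrees with (557,-287). Lowering.

```bash
python3 -m handwheel '[[[0,0,0.01],[0,0,0]],[[0.001,0,0.03],[0,0,0]],[[0.001,0,0.055],[0,0,0]],[[0.001,0,0.08],[0,0,0]],[[0.001,0,0.1],[0,0,0]],[[0.001,0,0.117],[0,0,0]],[[0.001,0,0.13],[0,0,0]],[[0.001,0,0.138],[0,0,0]],[[0.001,0,0.143],[0,0,0]],[[0.001,0,0.146],[0,0,0]]]' 0.0 30
python3 -m handwheel '[[[0,0,0.0005],[0,0,0]],[[0,0,0.001],[0,0,0]],[[0,0,0.0015],[0,0,0]],[[0,0,0.002],[0,0,0]],[[0,0,0.0025],[0,0,0]],[[0,0,0.003],[0,0,0]],[[0,0,0.003],[0,0,0]],[[0,0,0.003],[0,0,0]],[[0,0,0.003],[0,0,0]],[[0,0,0.003],[0,0,0]]]' 0.0 30
```

```text
time: 9.15
position: [0.5563, -0.3457, 0.048]
tcp_rot: [-3.141, 0.001, 3.119]
contact_force: [0.7, 0.8, 0.1]
grip_width: 0.0119
grasp_force: 30.0
time: 10.4
position: [0.556, -0.3454, 0.0447]
tcp_rot: [-3.142, 0.0, 3.119]
contact_force: [1.5, 0.2, -0.4]
grip_width: 0.0119
grasp_force: 30.0
```

```bash
python3 -m handwheel '[[[0,0,0.0003],[0,0,0]],[[0,0,0.0006],[0,0,0]],[[0,0,0.0009],[0,0,0]],[[0,0,0.0012],[0,0,0]],[[0,0,0.0015],[0,0,0]],[[0,0,0.0015],[0,0,0]],[[0,0,0.0015],[0,0,0]],[[0,0,0.0015],[0,0,0]],[[0,0,0.0015],[0,0,0]],[[0,0,0.0015],[0,0,0]]]' 0.0 30
```

```text
time: 11.65
position: [0.556, -0.3455, 0.0436]
tcp_rot: [-3.142, 0.0, 3.119]
contact_force: [-3.8, 2.0, 5.4]
grip_width: 0.0119
grasp_force: 30.0
```

Contact on the floor (5 N up). Releasing and rising.

```bash
python3 -m handwheel '[[[0,0,0],[0,0,0]],[[0,0,0],[0,0,0]],[[0,0,0],[0,0,0]],[[0,0,0],[0,0,0]],[[0,0,0],[0,0,0]],[[0,0,-0.01],[0,0,0]],[[0,0,-0.03],[0,0,0]],[[0,0,-0.06],[0,0,0]],[[0,0,-0.1],[0,0,0]],[[0,0,-0.14],[0,0,0]]]' 0.045 30
python3 - <<'E'
from h import *
go([.513,.014,.22],177)
E
```

```text
time: 12.9
position: [0.5562, -0.3456, 0.1864]
tcp_rot: [-3.14, 0.002, 3.119]
contact_force: [-0.2, -0.3, 0.2]
grip_width: 0.045
grasp_force: 0.0
shift mm [ 51.2 358.5 -34.1] turn [-0.1  0.1  1.7]
```

```bash
python3 -m handwheel '[[[0.003,0.02,-0.01],[0,0,0]],[[0.009,0.06,-0.02],[0,0,0]],[[0.016,0.11,-0.03],[0,0,1]],[[0.024,0.165,-0.034],[0,0,1]],[[0.032,0.22,-0.034],[0,0,1]],[[0.039,0.275,-0.034],[0,0,1]],[[0.046,0.32,-0.034],[0,0,1.7]],[[0.05,0.35,-0.034],[0,0,1.7]],[[0.051,0.3585,-0.034],[0,0,1.7]],[[0.051,0.3585,-0.034],[0,0,1.7]]]' 0.06 30
python3 look.py w3.png .024 70; python3 - <<'E'
from h import *
save(grab('top'),'t3.png')
E
```

```text
time: 14.15
position: [0.5125, 0.0146, 0.2166]
tcp_rot: [-3.141, -0.001, 3.09]
contact_force: [-0.1, 0.4, 0.4]
grip_width: 0.06
grasp_force: 0.0
[0.5124949  0.01456773 0.21664633] [-1.79983908e+02 -4.12833456e-02  1.77071933e+02]
[ 249  128   63  112 5448] ((512, 13), (119, 63), -3.7)
[    0   188   560   232 60470] ((686, 3), (824, 347), 87.1)
```

View pics/w3.png

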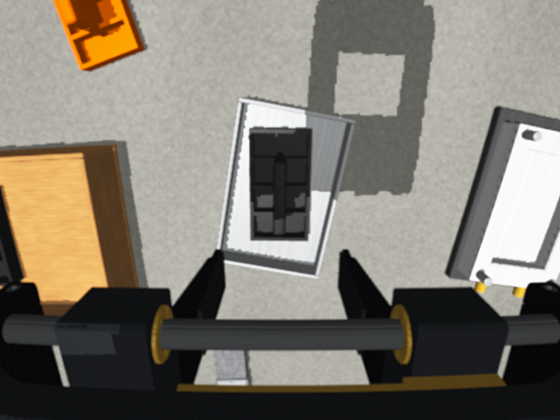

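Wrist view: carrier_2 at (249–312,128–240) in the tray, bar at column ≈280. It measures 119×63 mm, centre (512,13), angle -3.7°, as the top view gave. The orange look-alike at (98,30) is not touched. Descending and gripping.

```bash
python3 -m handwheel '[[[0,-0.001,0.03],[0,0,0.7]],[[0,-0.001,0.065],[0,0,0.7]],[[0,-0.001,0.1],[0,0,0.7]],[[0,-0.001,0.13],[0,0,0.7]],[[0,-0.001,0.15],[0,0,0.7]],[[0,-0.001,0.163],[0,0,0.7]],[[0,-0.001,0.17],[0,0,0.7]],[[0,-0.001,0.175],[0,0,0.7]],[[0,-0.001,0.175],[0,0,0.7]],[[0,-0.001,0.175],[0,0,0.7]]]' 0.06 30
python3 -m handwheel '[[[0,0,0],[0,0,0]],[[0,0,0],[0,0,0]],[[0,0,0],[0,0,0]],[[0,0,0],[0,0,0]],[[0,0,0],[0,0,0]],[[0,0,0],[0,0,0]],[[0,0,0],[0,0,0]],[[0,0,0],[0,0,0]],[[0,0,0],[0,0,0]],[[0,0,0],[0,0,0]]]' 0.0 30
python3 -m handwheel '[[[0,0,-0.004],[0,0,0]],[[0,0,-0.01],[0,0,0]],[[0,0,-0.02],[0,0,0]],[[0,0,-0.035],[0,0,0]],[[0,0,-0.055],[0,0,0]],[[0,0,-0.08],[0,0,0]],[[0,0,-0.105],[0,0,0]],[[0,0,-0.13],[0,0,0]],[[0,0,-0.145],[0,0,0]],[[0,0,-0.15],[0,0,0]]]' 0.0 30
python3 - <<'E'
from h import *
go([.5584,-.229,.192],178.7)
E
```

```text
time: 15.5
position: [0.5136, 0.0132, 0.0429]
tcp_rot: [-3.142, 0.001, 3.077]
contact_force: [-0.2, -0.0, 0.6]
grip_width: 0.0601
grasp_force: 0.0
time: 16.75
position: [0.513, 0.0131, 0.0421]
tcp_rot: [-3.141, -0.0, 3.077]
contact_force: [0.8, -1.1, -0.6]
grip_width: 0.0118
grasp_force: 30.0
time: 18.0
position: [0.5136, 0.0131, 0.1937]
tcp_rot: [-3.142, 0.002, 3.077]
contact_force: [0.6, -0.4, -1.7]
grip_width: 0.0119
grasp_force: 30.0
shift mm [ -60.3 -238.8    1.8] turn [-0.   0.1 -2.4]
```

```bash
python3 -m handwheel '[[[-0.003,-0.01,0],[0,0,0]],[[-0.009,-0.034,0],[0,0,-0.5]],[[-0.017,-0.066,0],[0,0,-1]],[[-0.025,-0.1,0],[0,0,-1]],[[-0.033,-0.134,0],[0,0,-1.5]],[[-0.042,-0.168,0],[0,0,-2]],[[-0.05,-0.2,0],[0,0,-2]],[[-0.056,-0.224,0],[0,0,-2.4]],[[-0.06,-0.238,0],[0,0,-2.4]],[[-0.06,-0.239,0],[0,0,-2.4]]]' 0.0 30
python3 - <<'E'
from h import *
c=grab('wrist');save(c,'w4.png'); go([.5584,-.229,.0445],178.7)
E
```

```text
time: 19.25
position: [0.5571, -0.2298, 0.1911]
tcp_rot: [3.141, -0.002, 3.118]
contact_force: [0.5, -0.2, -2.0]
grip_width: 0.0121
grasp_force: 30.0
shift mm [-1.500e+00  1.000e-01  1.468e+02] turn [ 0.1 -0.1 -0. ]
```

View pics/w4.png

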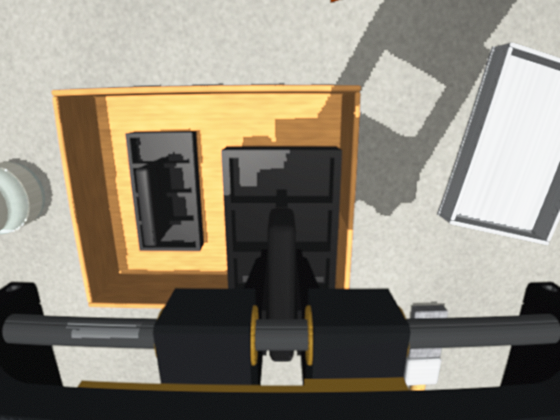

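Carrier_1 stands flat at (128–203,132–249). Carrier_2 hangs above the free half at (225–340,147+). Lowering.

```bash
python3 -m handwheel '[[[0,0,0.01],[0,0,0]],[[0,0,0.03],[0,0,0]],[[0,0,0.055],[0,0,0]],[[0,0,0.08],[0,0,0]],[[0,0,0.1],[0,0,0]],[[0,0,0.117],[0,0,0]],[[0,0,0.13],[0,0,0]],[[0,0,0.138],[0,0,0]],[[0,0,0.143],[0,0,0]],[[0,0,0.146],[0,0,0]]]' 0.0 30
python3 -m handwheel '[[[0,0,0.0003],[0,0,0]],[[0,0,0.0006],[0,0,0]],[[0,0,0.001],[0,0,0]],[[0,0,0.0013],[0,0,0]],[[0,0,0.0016],[0,0,0]],[[0,0,0.002],[0,0,0]],[[0,0,0.002],[0,0,0]],[[0,0,0.002],[0,0,0]],[[0,0,0.002],[0,0,0]],[[0,0,0.002],[0,0,0]]]' 0.0 30
```

```text
time: 20.55
position: [0.5578, -0.2294, 0.0464]
tcp_rot: [-3.141, 0.001, 3.119]
contact_force: [0.4, -1.1, -1.6]
grip_width: 0.0119
grasp_force: 30.0
time: 21.8
position: [0.5575, -0.2292, 0.0442]
tcp_rot: [-3.142, 0.0, 3.119]
contact_force: [-0.2, 0.5, -1.3]
grip_width: 0.0116
grasp_force: 30.0
```

```bash
python3 -m handwheel '[[[0,0,0.0003],[0,0,0]],[[0,0,0.0006],[0,0,0]],[[0,0,0.0009],[0,0,0]],[[0,0,0.0012],[0,0,0]],[[0,0,0.0014],[0,0,0]],[[0,0,0.0014],[0,0,0]],[[0,0,0.0014],[0,0,0]],[[0,0,0.0014],[0,0,0]],[[0,0,0.0014],[0,0,0]],[[0,0,0.0014],[0,0,0]]]' 0.0 30
```

```text
time: 23.05
position: [0.5576, -0.2292, 0.0431]
tcp_rot: [-3.142, 0.0, 3.119]
contact_force: [-3.7, 1.9, 5.2]
grip_width: 0.0118
grasp_force: 30.0
```

Floor contact, same as before. Releasing, rising and looking.

```bash
python3 -m handwheel '[[[0,0,0],[0,0,0]],[[0,0,0],[0,0,0]],[[0,0,0],[0,0,0]],[[0,0,0],[0,0,0]],[[0,0,0],[0,0,0]],[[0,0,-0.01],[0,0,0]],[[0,0,-0.03],[0,0,0]],[[0,0,-0.06],[0,0,0]],[[0,0,-0.1],[0,0,0]],[[0,0,-0.14],[0,0,0]]]' 0.045 30
python3 -m handwheel '[[[0,0,-0.03],[0,0,0]],[[0,0,-0.05],[0,0,0]],[[0,0,-0.06],[0,0,0]],[[0,0,-0.06],[0,0,0]],[[0,0,-0.06],[0,0,0]],[[0,0,-0.06],[0,0,0]],[[0,0,-0.06],[0,0,0]],[[0,0,-0.06],[0,0,0]],[[0,0,-0.06],[0,0,0]],[[0,0,-0.06],[0,0,0]]]'
python3 look.py w5.png .025 70
```

```text
time: 24.3
position: [0.5578, -0.2293, 0.1859]
tcp_rot: [-3.141, 0.002, 3.119]
contact_force: [0.1, -0.7, -0.3]
grip_width: 0.0447
grasp_force: 0.0
time: 25.55
position: [0.5575, -0.2292, 0.2428]
tcp_rot: [-3.142, 0.0, 3.119]
contact_force: [-0.7, 0.2, 0.1]
grip_width: 0.045
grasp_force: 0.0
[ 0.55752126 -0.22918238  0.24278323] [-1.79999116e+02  2.00998709e-03  1.78711841e+02]
[ 149  128   63  102 3079] ((554, -342), (116, 64), -1.3)
[ 253  129   57  101 4299] ((558, -228), (114, 61), -1.4)
[    0   249   560   171 51604] ((787, -237), (881, 295), 88.7)
```

View pics/w5.png

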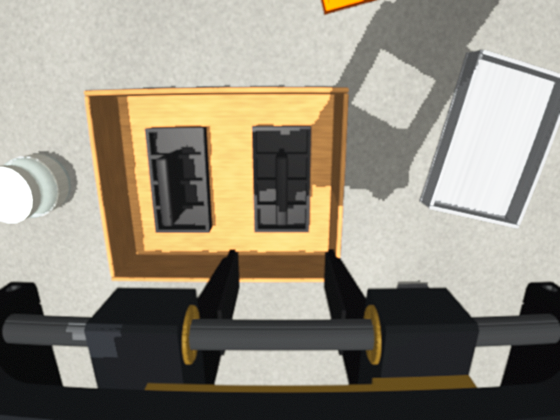

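Both carriers stand flat side by side on the carton floor, at (149–212,128–230) and (253–310,129–230). The gripper is clear, so I'm handing in.

```bash
python3 -c "
from bench import arm
print(arm.close_job())"
```

```text
the job is handed in; nothing more can be done
None
```

I set carrier_1, then carrier_2, upright and side by side on the carton floor and touched nothing else; the job was handed in at about 26 s of the 72 s allowed.

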